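Unscrew the wide pantry jar's lid by fingertip

TASK

Loosen the knurled screw lid of the wide jar by pushing its rim round with a fingertip, anticlockwise seen from above, without gripping or lifting anything: the dark pointer on the lid must pass the jar's spout once and come round to it again, and you stop there, at the second time, with the pointer over the spout (that is two full turns from shut; the lid starts already turned by less than one). Leave the narrow jar's lid shut and everything else standing where it is.

Things in the scene. Friction and masses are not known exactly. Their poses are not given: they have to be found in the camera images.
- wide: The storage jar to work on: squat white stoneware, 116 mm dia, 118 mm tall, held fast in a dark wooden foot (132 mm dia, 14 mm high) screwed to the board, so it cannot move. Origin: on the jar's axis at the board's surface (z up); its x axis points to the spout. The jar may stand at either side, turned any way about the vertical.
- wide_spout (a point): Outer end of the wide jar's pouring lip, a flat tongue 30 mm wide reaching 82 mm from the axis; its top lies 108 mm above the board, 13 mm below the lid's lower edge when shut.
- wide_lid (a joint): Turn of the wide jar's screw lid in rad: 0 = screwed shut with the pointer over the spout; it grows as the lid is unscrewed (anticlockwise seen from above), 6.283 a full turn, counted on over several turns; it stops at 18.8. It starts between 1.6 and 4.4. It turns stiffly (about 0.05 N m, so 1 to 2 N along the rim) and stays where it is left. Normal friction of a finger pressed on the rim with 4 to 15 N drives it.
- wide_lid_top (a point): Centre of the flat top of the wide jar's aluminium lid. The lid is 110 mm dia (too wide to grip) and 28 mm tall, its side all round a knurl of 36 upright ribs standing 2 mm proud. Shut, it spans 121 to 149 mm above the board; it rises 3 mm a turn (6 mm at two turns).
- wide_pointer (a point): Outer end (51 mm from the axis) of the dark pointer bar lying along a radius on the wide lid's top, 33 x 8 x 2 mm, look only (it cannot be felt). It turns with the lid.
- narrow: The other storage jar, to be left alone: white stoneware, 80 mm dia, 140 mm tall, in a fixed wooden foot, with the same kind of spout and pointer. Origin: on its axis at the board's surface.
- narrow_lid (a joint): Turn of the narrow jar's lid (68 mm dia, top 171 mm above the board) in rad; 0 = shut, as it starts and as it must stay.
- tin: Bystander: paper-wrapped food tin, 66 dia x 55 tall (mm); loose. Origin: centre of its underside.
- fish_tin: Bystander: flat bare tin, 84 dia x 38 tall (mm); loose. Origin: centre of its underside.
- spoon: Bystander: spoon with a wooden handle and metal bowl, lying flat across the front, loose; origin under its middle.
- carton: Bystander: upright cardboard carton, 50 x 100 x 100 tall (mm); loose. Origin: centre of its underside.
- spread: Bystander: lidded terracotta-coloured jar, 72 dia x 100 tall (mm); loose. Origin: centre of its underside.
- cup: Bystander: clear open cup, 72 dia x 75 tall (mm); loose. Origin: centre of its underside.
- oil: Bystander: tall green bottle, 68 dia x 220 tall (mm); loose. Origin: centre of its underside.
- sauce: Bystander: amber bottle, 56 dia x 160 tall (mm); loose. Origin: centre of its underside.
Not all that is in view belongs to the job. What is shaped like the wide but orange, purple or yellow is not meant.

How it is judged:
By the outcome, as a careful person would: the job done as asked, in the order asked, and still so for the second after the job is handed in, with the robot touching nothing.
It also fails if it takes over 61 s, if anything falls off the work surface, if the arm or the gripper's body presses on something with over 40 N, if the wrist force passes 120 N, or if a joint passes its speed limit or range.

ROBOT

A 6-joint arm with a two-finger parallel gripper is mounted at the origin on the work surface. World frame = base frame: x ahead of the robot, y to its left, z up, the work surface at z = 0. Lengths are in mm, angles in rad, forces in N, time in s.
With the tool pointing down it reaches from about 350 to 975 mm from the base axis. Payload 7.1 kg.
Tool frame: the origin (TCP) lies midway between the tips of the shut fingers; the grasp point (between the pads) lies 19 mm behind it (ctrl.tcp_to_grasp is the distance from the TCP to the grasp point, in mm); z points along the fingers, y is the line along which they close (so a half turn about z gives the same grasp; the last joint's range is limited). The gripper opens to 88 mm and grips with 3 to 60 N. Pads are 20 mm wide; open, the fingers measure 115 mm over their backs; the gripper's body (75 mm by 178 mm) begins 61 mm behind the grasp point.
Start: joints at [1.302, 0.423, 1.63, -0, 1.089, -0.019], TCP at [154.475, 605.592, 222.675] pointing down, gripper open.
Joint ranges: [-3, 3], [-0.9, 2.11], [0.09, 2.58], [-1.31, 4.45], [0.11, 2.69], [-2.54, 2.54]. Speed limits (rad/s): [2.39, 2.39, 3.01, 3.14, 3.14, 3.14].

INTERFACE

Orientations are given as a rotation vector (axis times angle).
In Python, from workcell import get_obs, cams, ticket, boxes_of, ctrl gives the robot as it stands.
- The arm moves only by the shell command python3 -m creep 'ROWS' [OPENING]. ROWS is JSON, one flat list of numbers, 4 for each row, row after row: the shift along the world's x, y, z in m, then the turn about the world's z in rad. In form: [tx, ty, tz, spin, tx, ty, tz, spin, ...]. A call has 1 to 10 rows; each row is the pose to reach, as a shift and turn from the pose commanded when the call began; what a row does not reach only later rows make up. A row lasts 1/12 s, in which the tool goes at most 41.7 mm and 7.16 degrees, less where a joint would pass 70% of its speed; a pose out of reach is approached as far as the arm can. A call with a gripper value outside its range is refused whole. OPENING is the opening, from 0 (shut) to 1 (fully open), set as the call begins (- or left out, the last holds). The fingers move at their own pace and stop on an object; the grip force is fixed at half the most. Time passes only in rows, so rows that repeat a pose let the fingers close. It gives the time, the measured TCP pose, the force, the opening and the grip force at its end, in the units of the state.
- get_obs(): the state, without advancing time (a new reading comes with each control period).
- cams.get_image(name): name is "scene" or "top"; returns (picture, depth): 384x512x3 uint8, red, green, blue; 384x512 float32, mm along the optical axis (not along the pixel's ray), 0 where there is no reading.
- cams.get_calibration(name): a dict with "mtx" (3x3 intrinsics, pixels), "D" ([k1, k2, p1, p2, k3] as OpenCV has them; the pictures are not rectified), "R" (3x3) and "t" (3): a world point X has camera coordinates R X + t. Camera axes: x right, y down, z forward; pixel columns grow to the right and rows downward; lengths in mm; the calibration is good to about 2 mm. A picture is of the moment at which its call begins. get_calibration takes no time and is no camera call.
- ticket.close_job(): hands the job in; it is judged then, once.
Trained networks look in the newest picture that a camera, given by its name, has taken for a name from the list of things; names that differ only in an ending like _2 or _b are one class to them, and where a whole thing is asked for, a point or a joint stands for the part that bears it (a point fixed in the world has none). Each returns a list of dicts, best first, with "score" (0 to 1); they miss things now and then, are a little off and sometimes report something else, mostly with a low value. They report only what shows in the picture. A call takes as long as a camera call. They do not tell look-alikes from the thing itself.
- boxes_of(camera, target): "centre" ([column, row] in pixels, amid what is visible of it).
The state is a dict: "t": time; "qpos": joint angles; "qvel": joint speeds; "joint_torque": joint torques, N m; "ee_pos": TCP position; "orientation": TCP orientation; "ft_force": force on the tool from outside, world axes, zero at the start; "moment": the same for the moment, N m; "width": finger opening in mm; "grasp_force": force on a finger pad.
Only numpy, scipy, OpenCV 4.12 (cv2) and the standard library are available. Lean on these libraries where they do the work, as an engineer would, in place of code of your own. Each camera call takes 0.05 s, during which the arm holds its last target. There are 200 camera calls.

## Working session

There is one attempt and no reset: what is moved stays moved. The work goes in short steps, Python scripts to look and compute and a shell command to move; the robot and the scene stay as the last step left them, time stands still between calls to the robot, and variables do not carry over. Pictures are saved under pics/ and viewed, at most 10 in all, crops included, and the job is handed in when it is done.

```bash
mkdir -p pics; ls
python3 - <<'E'
from workcell import get_obs,cams,boxes_of
import cv2
for c in("scene","top"):
    im,d=cams.get_image(c); cv2.imwrite(f"pics/{c}0.png",cv2.resize(im[:,:,::-1],(800,600)) if c=="scene" else im[:,:,::-1])
    for n in("wide","wide_lid","wide_pointer","wide_spout","narrow"):
        print(c,n,[(x["centre"],round(x["score"],2)) for x in boxes_of(c,n)][:4])
print(get_obs())
E
```

```text
pics
scene wide [([285.4, 103.5], 0.89), ([339.6, 184.6], 0.82), ([214.1, 231.3], 0.17)]
scene wide_lid [([291.9, 91.3], 0.88), ([345.5, 178.5], 0.81), ([283.6, 155.4], 0.78), ([392.9, 157.2], 0.73)]
scene wide_pointer [([288.9, 95.6], 0.98), ([394.2, 157.4], 0.6), ([344.8, 177.2], 0.58), ([281.9, 156.0], 0.57)]
scene wide_spout [([286.1, 103.1], 0.94), ([387.3, 163.5], 0.7), ([338.1, 185.0], 0.64), ([277.6, 163.7], 0.57)]
scene narrow [([212.8, 231.0], 0.9), ([240.1, 190.7], 0.5)]
top wide [([315.1, 185.3], 0.96), ([349.3, 240.3], 0.84), ([402.0, 263.5], 0.73), ([369.7, 133.8], 0.64)]
top wide_lid [([374.4, 130.4], 0.93), ([351.5, 240.3], 0.84), ([409.6, 262.6], 0.78), ([316.8, 177.9], 0.67)]
top wide_pointer [([319.1, 178.4], 0.92), ([352.3, 239.6], 0.69), ([412.6, 266.1], 0.64), ([372.9, 127.5], 0.59)]
top wide_spout [([347.0, 241.0], 0.94), ([316.0, 182.2], 0.9), ([371.4, 133.3], 0.9), ([402.9, 263.5], 0.86)]
top narrow [([207.0, 190.4], 0.97), ([205.8, 133.4], 0.59)]
{'t': 0.6, 'qpos': array([ 1.30198553e+00,  4.23114348e-01,  1.62988373e+00, -3.36047083e-05,
        1.08862311e+00, -1.89979651e-02]), 'qvel': array([ 9.51554781e-04,  2.24047765e-04, -1.93571297e-04,  5.54397057e-05,
        1.51172981e-03,  8.98435072e-04]), 'joint_torque': array([ 1.86332589e-03, -5.44293916e+01, -2.73934060e+01,  6.45541493e-02,
        1.68770982e-02, -9.77188932e-06]), 'ee_pos': array([154.49292446, 605.58911742, 222.67250116]), 'orientation': array([ 3.91358069e-01,  3.11709542e+00, -5.10670828e-05]), 'ft_force': array([-0.21274754, -0.48747319, -0.90825243]), 'moment': array([-0.01433519, -0.00792421,  0.02961025]), 'grasp_force': 0.0, 'width': 88.1072555700457}
```

View pics/scene0.png

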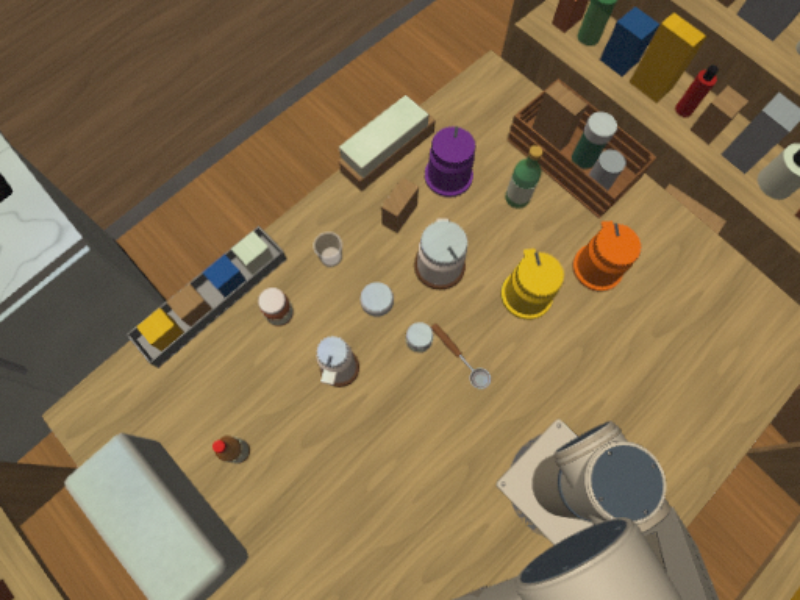

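View pics/top0.png

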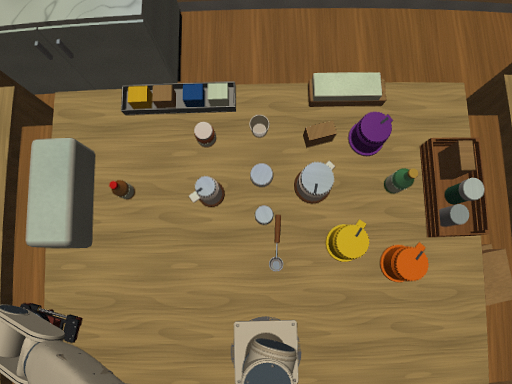

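Candidates for the wide jar (top view pixels) are white (315,182), purple (370,133), yellow (350,240), orange (405,263), and the narrow white one at (207,190). The white squat jar at (315,182) fits the description, with its spout near (328,167) and pointer near (316,188). In the scene view it is at (442,250) of the enlarged picture.

```bash
cat > h.py <<'E'
import numpy as np,cv2
from workcell import cams,get_obs
def world(c,im=None):
    im,d=cams.get_image(c);k=cams.get_calibration(c)
    R,t=np.array(k["R"]),np.array(k["t"]).ravel()
    g=np.stack(np.meshgrid(np.arange(512.),np.arange(384.)),-1).reshape(-1,1,2)
    u=cv2.undistortPoints(g,np.array(k["mtx"]),np.array(k["D"])).reshape(384,512,2)
    P=np.dstack([u*d[...,None],d])
    return im,d,(P-t)@R,np.dstack([u,np.ones((384,512))])@R,-R.T@t   # world pts, rays, cam centre
def onplane(ray,C,z): return C+ray*((z-C[2])/ray[...,2])[...,None]
E
python3 - <<'E'
from h import *
from scipy.optimize import least_squares
for c,(u,v) in(("top",(315,182)),("scene",(283,160))):
    im,d,W,ray,C=world(c); print(c,"cam",C.round())
    cv2.imwrite(f"pics/crop_{c}.png",cv2.resize(im[v-40:v+40,u-40:u+40,::-1],(480,480),interpolation=cv2.INTER_CUBIC))
    m=np.zeros(d.shape,bool);m[v-45:v+45,u-45:u+45]=1
    m&=(d>0)
    L=m&(W[...,2]>143)&(W[...,2]<162)
    n,lab=cv2.connectedComponents(L.astype(np.uint8)); k=np.bincount(lab[L]).argmax(); L=lab==k
    z=np.median(W[L][:,2]); (cx,cy),r=cv2.minEnclosingCircle(W[L][:,:2].astype(np.float32))
    print("lid n",L.sum(),"z",z,"c",cx,cy,r,"mean",W[L].mean(0))
    g=im.astype(int).sum(2); D=L&(g<300)
    Q=onplane(ray,C,z)
    print("dark",D.sum(),Q[D].round().tolist())
    rr=np.hypot(W[...,0]-cx,W[...,1]-cy)
    S=m&(W[...,2]>98)&(W[...,2]<116)&(rr>62)&(rr<92)
    for p in W[S]: print("sp",p.round(),np.hypot(p[0]-cx,p[1]-cy).round(),np.degrees(np.arctan2(p[1]-cy,p[0]-cx)).round(1))
E
```

```text
top cam [ 331.    6. 1475.]
lid n 835 z 151.08897873774157 c 578.6594848632812 -182.43463134765625 54.55649185180664 mean [ 578.26283902 -181.56307572  151.11255413]
dark 36 [[586.0, -129.0, 151.0], [579.0, -129.0, 151.0], [576.0, -129.0, 151.0], [573.0, -129.0, 151.0], [569.0, -128.0, 151.0], [566.0, -128.0, 151.0], [560.0, -131.0, 151.0], [559.0, -174.0, 151.0], [558.0, -177.0, 151.0], [558.0, -180.0, 151.0], [555.0, -173.0, 151.0], [555.0, -177.0, 151.0], [555.0, -180.0, 151.0], [552.0, -173.0, 151.0], [552.0, -176.0, 151.0], [549.0, -173.0, 151.0], [549.0, -176.0, 151.0], [547.0, -225.0, 151.0], [546.0, -140.0, 151.0], [545.0, -173.0, 151.0], [545.0, -176.0, 151.0], [542.0, -170.0, 151.0], [542.0, -173.0, 151.0], [542.0, -176.0, 151.0], [540.0, -143.0, 151.0], [539.0, -169.0, 151.0], [539.0, -173.0, 151.0], [539.0, -176.0, 151.0], [536.0, -150.0, 151.0], [536.0, -169.0, 151.0], [536.0, -173.0, 151.0], [532.0, -169.0, 151.0], [532.0, -172.0, 151.0], [529.0, -166.0, 151.0], [529.0, -172.0, 151.0], [525.0, -185.0, 151.0]]
sp [ 645. -228.  104.] 80.0 -34.4
sp [ 643. -230.  110.] 80.0
[... 1697 characters left out ...]
0, -174.0, 152.0], [534.0, -169.0, 152.0], [532.0, -171.0, 152.0], [522.0, -182.0, 152.0], [529.0, -168.0, 152.0], [527.0, -171.0, 152.0], [558.0, -127.0, 152.0], [543.0, -137.0, 152.0], [541.0, -139.0, 152.0], [533.0, -147.0, 152.0], [531.0, -150.0, 152.0]]
sp [ 642. -230.  112.] 80.0 -37.7
sp [ 640. -233.  112.] 80.0 -40.4
sp [ 640. -239.  103.] 84.0 -43.7
sp [ 636. -241.  106.] 83.0 -46.2
sp [ 642. -224.  112.] 77.0 -34.5
sp [ 642. -230.  104.] 80.0 -38.1
sp [ 640. -234.  103.] 81.0 -40.9
sp [ 636. -235.  107.] 78.0 -43.4
sp [ 633. -238.  106.] 79.0 -46.2
sp [ 630. -239.  109.] 77.0 -48.9
sp [ 626. -240.  114.] 76.0 -51.6
sp [ 624. -244.  111.] 78.0 -54.4
sp [ 640. -223.  109.] 74.0 -34.3
```

View pics/crop_top.png

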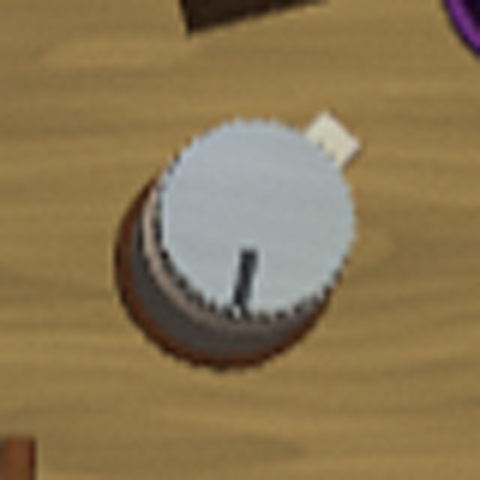

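View pics/crop_scene.png

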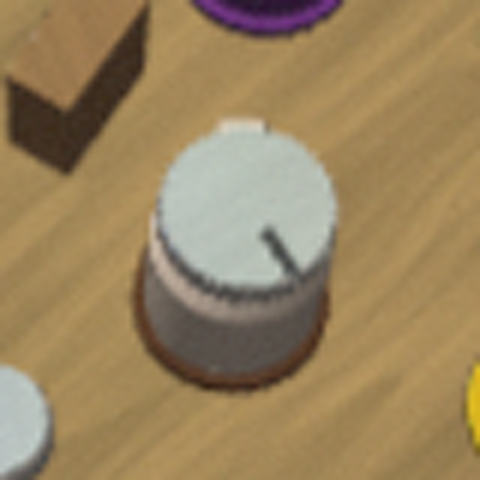

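The crops confirm the white jar with the knurled aluminium lid. Its spout lies at about -44° and the pointer at about 166°, so the lid is at about 210° and needs roughly 510° more. Next I check the obstacles and plan the approach.

```bash
python3 - <<'E'
from h import *
im,d,W,ray,C=world("top")
for n,(u,v) in dict(oil=(402,180),purple=(370,133),carton=(320,130),yellow=(350,240),narrow=(207,185)).items():
    w=W[v-22:v+22,u-22:u+22].reshape(-1,3); w=w[w[:,2]>60]; t=w[w[:,2]>w[:,2].max()-15]
    print(n,"top",w[:,2].max().round(),"c",np.median(t,0).round(),"bbox",t.min(0).round()[:2],t.max(0).round()[:2])
E
cat > arc.py <<'E'
import sys,numpy as np
# arc.py cx cy th0 r0 dth r1 n : rows (shift m, spin rad) from angle th0 radius r0, sweeping dth deg while going to r1
cx,cy,t0,r0,dt,r1,n=map(float,sys.argv[1:8]);n=int(n)
f=lambda t,r:np.array([cx+r*np.cos(np.radians(t)),cy+r*np.sin(np.radians(t))])
for i in range(1,n+1):
    s=(f(t0+dt*i/n,r0+(r1-r0)*i/n)-f(t0,r0))/1000
    print(f"{s[0]:.4f},{s[1]:.4f},0,{np.radians(dt*i/n):.3f}",end=", ")
print("end",f(t0+dt,r1).round(1))
E
```

```text
oil top 1475.0 c [ 331.    6. 1475.] bbox [331.   6.] [331.   6.]
purple top 1475.0 c [ 331.    6. 1475.] bbox [331.   6.] [331.   6.]
carton top 1475.0 c [ 331.    6. 1475.] bbox [331.   6.] [331.   6.]
yellow top 1475.0 c [ 331.    6. 1475.] bbox [331.   6.] [331.   6.]
narrow top 1475.0 c [ 331.    6. 1475.] bbox [331.   6.] [331.   6.]
```

```bash
python3 - <<'E'
from h import *
im,d,W,ray,C=world("top")
for n,(u,v) in dict(oil=(402,180),purple=(370,133),carton=(320,130),yellow=(350,240),narrow=(207,185)).items():
    w=W[v-22:v+22,u-22:u+22].reshape(-1,3); w=w[(w[:,2]>60)&(w[:,2]<400)]; z=np.percentile(w[:,2],97); t=w[w[:,2]>z-12]
    print(n,"top",z.round(),"c",np.median(t,0).round(),"bbox",np.percentile(t,3,0).round()[:2],np.percentile(t,97,0).round()[:2])
E
python3 arc.py 578.3 -181.5 15 80 170 80 2
```

```text
oil top 222.0 c [ 575. -474.  220.] bbox [ 562. -488.] [ 588. -462.]
purple top 155.0 c [ 748. -386.  150.] bbox [ 702. -433.] [ 794. -340.]
carton top 106.0 c [ 755. -209.  101.] bbox [ 727. -256.] [ 783. -163.]
yellow top 155.0 c [ 371. -285.  150.] bbox [ 324. -331.] [ 417. -240.]
narrow top 176.0 c [557. 181. 171.] bbox [529. 152.] [584. 210.]
-0.0912,0.0581,0,1.484, -0.1570,-0.0277,0,2.967, end [ 498.6 -188.5]
```

```bash
python3 -m creep '[0.016,-0.028,0.005,-0.12, 0.032,-0.056,0.01,-0.24, 0.048,-0.085,0.015,-0.37, 0.064,-0.113,0.02,-0.49, 0.081,-0.141,0.02,-0.61, 0.097,-0.169,0.02,-0.73, 0.113,-0.198,0.02,-0.86, 0.129,-0.226,0.02,-0.98, 0.145,-0.254,0.02,-1.1, 0.161,-0.282,0.02,-1.22]' 0
```

```text
t: 1.63
ee_pos: [316.0, 322.2, 242.9]
orientation: [2.113, 2.325, 0.001]
ft_force: [0.3, 0.9, 0.1]
width: 24.1
grasp_force: 0.0
```

```bash
python3 -m creep '[0.016,-0.028,0,-0.12, 0.032,-0.056,0,-0.24, 0.048,-0.085,0,-0.37, 0.064,-0.113,0,-0.49, 0.081,-0.141,0,-0.61, 0.097,-0.169,0,-0.73, 0.113,-0.198,0,-0.86, 0.129,-0.226,0,-0.98, 0.145,-0.254,0,-1.1, 0.161,-0.282,0,-1.22]'
```

```text
t: 2.47
ee_pos: [477.1, 40.0, 242.9]
orientation: [3.064, 0.694, 0.001]
ft_force: [0.8, 0.5, -0.8]
width: 0.3
grasp_force: 0.0
```

```bash
python3 -m creep '[0.016,-0.028,0,-0.12, 0.032,-0.056,0,-0.24, 0.048,-0.085,0,-0.37, 0.064,-0.113,0,-0.49, 0.081,-0.141,0,-0.61, 0.097,-0.169,0,-0.73, 0.113,-0.198,0,-0.86, 0.129,-0.226,0,-0.98, 0.145,-0.254,0,-1.1, 0.161,-0.282,0,-1.22]'; python3 -c "
from workcell import get_obs
print(get_obs()['qpos'],get_obs()['ft_force'])"
```

```text
t: 3.3
ee_pos: [638.0, -242.0, 242.6]
orientation: [-2.909, 1.186, 0.0]
ft_force: [0.3, 0.8, 0.9]
width: 0.2
grasp_force: 0.0
[-3.79941723e-01  4.88173706e-01  1.47601045e+00  3.56777164e-05
  1.17744671e+00  1.96520255e+00] [0.32315292 0.76317381 0.92791954]
```

```bash
python3 -m creep '[0,0,-0.03,0, 0,0,-0.06,0, 0,0,-0.09,0, 0,0,-0.1085,0, -0.0055,0.0055,-0.1085,-0.01, -0.01,0.01,-0.1085,-0.01, -0.011,0.011,-0.1085,-0.01, -0.011,0.011,-0.1085,-0.01]'
```

```text
t: 3.97
ee_pos: [627.2, -229.2, 136.3]
orientation: [-2.907, 1.191, -0.004]
ft_force: [-0.4, 0.6, 0.4]
width: 0.7
grasp_force: 0.0
```

```bash
python3 -m creep '[-0.0007,0.0007,0,0, -0.0014,0.0014,0,0, -0.0014,0.0014,0,0]'
```

```text
t: 4.22
ee_pos: [625.5, -228.1, 135.3]
orientation: [-2.907, 1.192, -0.003]
ft_force: [0.4, -0.8, 0.0]
width: 0.8
grasp_force: 0.0
```

```bash
python3 -m creep '[-0.0007,0.0007,0,0, -0.0007,0.0007,0,0]'
```

```text
t: 4.38
ee_pos: [625.3, -227.9, 135.0]
orientation: [2.907, -1.192, 0.004]
ft_force: [2.5, -2.5, 2.0]
width: 0.6
grasp_force: 1.2
```

```bash
python3 -m creep '[-0.0007,0.0007,0,0, -0.0007,0.0007,0,0]'
```

```text
t: 4.55
ee_pos: [625.2, -227.7, 135.1]
orientation: [2.906, -1.191, 0.006]
ft_force: [3.7, -3.9, 1.6]
width: 0.3
grasp_force: 2.8
```

```bash
python3 -m creep '[-0.0007,0.0007,0,0, -0.0007,0.0007,0,0]'
```

```text
t: 4.72
ee_pos: [625.1, -227.5, 135.3]
orientation: [2.906, -1.191, 0.009]
ft_force: [5.6, -5.2, 0.7]
width: 0.4
grasp_force: 4.1
```

```bash
python3 arc.py 578.3 -181.5 -45 63 60 62 10
```

```text
0.0043,0.0050,0,0.105, 0.0081,0.0103,0,0.209, 0.0113,0.0161,0,0.314, 0.0139,0.0221,0,0.419, 0.0158,0.0284,0,0.524, 0.0171,0.0348,0,0.628, 0.0177,0.0413,0,0.733, 0.0176,0.0478,0,0.838, 0.0168,0.0543,0,0.942, 0.0153,0.0606,0,1.047, end [ 638.2 -165.5]
```

```bash
python3 -m creep '[0.0043,0.0050,0,0.105, 0.0081,0.0103,0,0.209, 0.0113,0.0161,0,0.314, 0.0139,0.0221,0,0.419, 0.0158,0.0284,0,0.524, 0.0171,0.0348,0,0.628, 0.0177,0.0413,0,0.733, 0.0176,0.0478,0,0.838, 0.0168,0.0543,0,0.942, 0.0153,0.0606,0,1.047]'
python3 - <<'E'
from h import *
im,d,W,ray,C=world("top");u,v=315,182
a=im[v-40:v+40,u-40:u+40,::-1]
im,d,W,ray,C=world("scene");u,v=283,160
b=im[v-40:v+40,u-40:u+40,::-1]
cv2.imwrite("pics/p1.png",cv2.resize(np.hstack([a,b]),(800,400),interpolation=cv2.INTER_CUBIC))
E
python3 arc.py 578.3 -181.5 15 62 60 62 10
```

```text
t: 5.55
ee_pos: [642.3, -165.0, 135.8]
orientation: [3.11, 0.428, 0.013]
ft_force: [10.6, 0.5, 1.1]
width: 0.1
grasp_force: 5.4
-0.0020,0.0062,0,0.105, -0.0046,0.0121,0,0.209, -0.0079,0.0177,0,0.314, -0.0117,0.0230,0,0.419, -0.0160,0.0278,0,0.524, -0.0209,0.0321,0,0.628, -0.0261,0.0360,0,0.733, -0.0317,0.0392,0,0.838, -0.0377,0.0418,0,0.942, -0.0438,0.0438,0,1.047, end [ 594.3 -121.6]
```

View pics/p1.png

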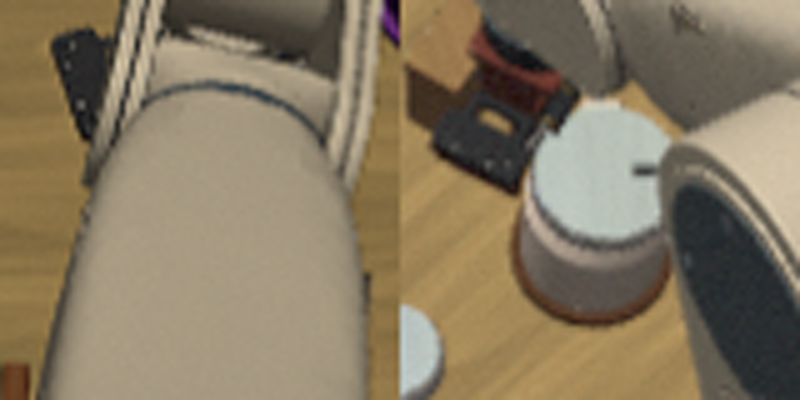

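The lid follows the finger: in the scene crop the pointer, now at about (645,168), has moved round roughly 60°. I continue.

```bash
python3 -m creep '[-0.0020,0.0062,0,0.105, -0.0046,0.0121,0,0.209, -0.0079,0.0177,0,0.314, -0.0117,0.0230,0,0.419, -0.0160,0.0278,0,0.524, -0.0209,0.0321,0,0.628, -0.0261,0.0360,0,0.733, -0.0317,0.0392,0,0.838, -0.0377,0.0418,0,0.942, -0.0438,0.0438,0,1.047]'
python3 arc.py 578.3 -181.5 75 62 60 62 10;python3 arc.py 578.3 -181.5 75 62 60 61 10
```

```text
t: 6.48
ee_pos: [597.0, -118.2, 135.7]
orientation: [2.482, 1.926, 0.011]
ft_force: [5.6, 14.6, 8.1]
width: 0.2
grasp_force: 8.2
-0.0063,0.0013,0,0.105, -0.0128,0.0020,0,0.209, -0.0193,0.0020,0,0.314, -0.0257,0.0013,0,0.419, -0.0321,0.0000,0,0.524, -0.0383,-0.0020,0,0.628, -0.0442,-0.0046,0,0.733, -0.0498,-0.0079,0,0.838, -0.0551,-0.0117,0,0.942, -0.0599,-0.0160,0,1.047, end [ 534.5 -137.7]
-0.0064,0.0013,0,0.105, -0.0128,0.0018,0,0.209, -0.0193,0.0017,0,0.314, -0.0257,0.0010,0,0.419, -0.0320,-0.0005,0,0.524, -0.0381,-0.0026,0,0.628, -0.0439,-0.0053,0,0.733, -0.0494,-0.0086,0,0.838, -0.0545,-0.0124,0,0.942, -0.0592,-0.0168,0,1.047, end [ 535.2 -138.4]
```

```bash
python3 arc.py 578.3 -181.5 75 62 60 63 10;python3 arc.py 578.3 -181.5 135 63 60 63 10
```

```text
-0.0063,0.0014,0,0.105, -0.0128,0.0022,0,0.209, -0.0193,0.0023,0,0.314, -0.0258,0.0017,0,0.419, -0.0322,0.0005,0,0.524, -0.0385,-0.0014,0,0.628, -0.0445,-0.0040,0,0.733, -0.0503,-0.0072,0,0.838, -0.0556,-0.0110,0,0.942, -0.0606,-0.0153,0,1.047, end [ 533.8 -137. ]
-0.0044,-0.0049,0,0.105, -0.0083,-0.0102,0,0.209, -0.0116,-0.0159,0,0.314, -0.0143,-0.0220,0,0.419, -0.0163,-0.0282,0,0.524, -0.0177,-0.0347,0,0.628, -0.0184,-0.0413,0,0.733, -0.0184,-0.0478,0,0.838, -0.0177,-0.0544,0,0.942, -0.0163,-0.0609,0,1.047, end [ 517.4 -197.8]
```

```bash
python3 -m creep '[-0.0063,0.0014,0,0.105, -0.0128,0.0022,0,0.209, -0.0193,0.0023,0,0.314, -0.0258,0.0017,0,0.419, -0.0322,0.0005,0,0.524, -0.0385,-0.0014,0,0.628, -0.0445,-0.0040,0,0.733, -0.0503,-0.0072,0,0.838, -0.0556,-0.0110,0,0.942, -0.0606,-0.0153,0,1.047]'
```

```text
t: 7.32
ee_pos: [531.9, -135.3, 134.1]
orientation: [-1.184, -2.906, -0.002]
ft_force: [-3.1, 5.0, 4.4]
width: 0.3
grasp_force: 2.8
```

```bash
python3 -m creep '[-0.0044,-0.0049,0,0.105, -0.0083,-0.0102,0,0.209, -0.0116,-0.0159,0,0.314, -0.0143,-0.0220,0,0.419, -0.0163,-0.0282,0,0.524, -0.0177,-0.0347,0,0.628, -0.0184,-0.0413,0,0.733, -0.0184,-0.0478,0,0.838, -0.0177,-0.0544,0,0.942, -0.0163,-0.0609,0,1.047]'
python3 - <<'E'
from h import *
im,d,W,ray,C=world("scene");u,v=283,160
b=im[v-40:v+40,u-40:u+40,::-1]
cv2.imwrite("pics/p2.png",cv2.resize(b,(400,400),interpolation=cv2.INTER_CUBIC))
print(get_obs()['qpos'])
E
```

```text
t: 8.15
ee_pos: [515.2, -197.5, 133.8]
orientation: [0.428, -3.108, -0.003]
ft_force: [-5.9, -1.2, 4.4]
width: 0.4
grasp_force: 3.0
[-3.88592938e-01  4.41045574e-01  1.84996819e+00 -1.56210594e-03
  8.54587968e-01 -2.23849143e+00]
```

View pics/p2.png

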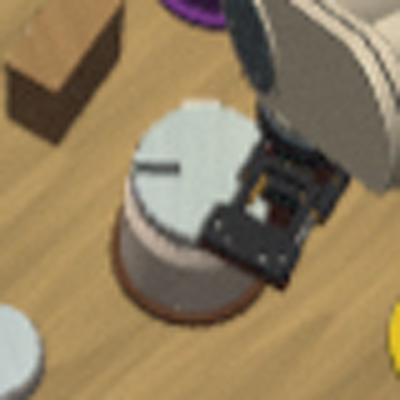

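The lid has followed again, and the pointer is now at left (155,168) in the scene crop. I measure it and generate the return path.

```bash
cat > ptr.py <<'E'
from h import *
def pointer(c,z=152.5,cen=(578.3,-181.5)):
    im,d,W,ray,C=world(c); Q=onplane(ray,C,z)[...,:2]-np.array(cen); r=np.hypot(Q[...,0],Q[...,1])
    m=(r>16)&(r<47)&(W[...,2]>z-7)&(W[...,2]<z+6)&(im.astype(int).sum(2)<330)
    if m.sum()<6: return None
    v=Q[m]; a=np.arctan2(v[:,1],v[:,0]); a0=np.angle(np.exp(1j*a).mean()); 
    return m.sum(),np.degrees(a0).round(1),np.degrees(np.angle(np.exp(1j*(a-a0)))).std().round(1)
if __name__=="__main__":
    for c in("top","scene"): print(c,pointer(c))
E
python3 ptr.py
python3 arc.py 578.3 -181.5 195 80 -60 80 9
python3 arc.py 578.3 -181.5 135 80 -66 80 10
python3 arc.py 578.3 -181.5 69 80 -66 80 10
python3 arc.py 578.3 -181.5 3 80 -48 80 7
```

```text
top (np.int64(21), np.float64(37.0), np.float64(18.0))
scene (np.int64(13), np.float64(53.7), np.float64(50.1))
-0.0019,0.0091,0,-0.116, -0.0027,0.0184,0,-0.233, -0.0024,0.0277,0,-0.349, -0.0011,0.0369,0,-0.465, 0.0013,0.0459,0,-0.582, 0.0048,0.0545,0,-0.698, 0.0092,0.0627,0,-0.814, 0.0145,0.0703,0,-0.931, 0.0207,0.0773,0,-1.047, end [ 521.7 -124.9]
0.0069,0.0061,0,-0.115, 0.0144,0.0114,0,-0.230, 0.0225,0.0158,0,-0.346, 0.0311,0.0193,0,-0.461, 0.0399,0.0217,0,-0.576, 0.0490,0.0231,0,-0.691, 0.0582,0.0234,0,-0.806, 0.0674,0.0227,0,-0.922, 0.0765,0.0209,0,-1.037, 0.0852,0.0181,0,-1.152, end [ 607.  -106.8]
0.0084,-0.0038,0,-0.115, 0.0163,-0.0085,0,-0.230, 0.0236,-0.0141,0,-0.346, 0.0302,-0.0205,0,-0.461, 0.0361,-0.0277,0,-0.576, 0.0410,-0.0354,0,-0.691, 0.0451,-0.0437,0,-0.806, 0.0482,-0.0524,0,-0.922, 0.0502,-0.0613,0,-1.037, 0.0512,-0.0705,0,-1.152, end [ 658.2 -177.3]
-0.0001,-0.0096,0,-0.120, -0.0013,-0.0191,0,-0.239, -0.0036,-0.0283,0,-0.359, -0.0071,-0.0373,0,-0.479, -0.0115,-0.0457,0,-0.598, -0.0170,-0.0536,0,-0.718, -0.0233,-0.0608,0,-0.838, end [ 634.9 -238.1]
```

```bash
python3 -m creep '[-0.0164,-0.0044,0,0, -0.0183,0.0047,0,-0.116, -0.0191,0.0140,0,-0.233, -0.0188,0.0233,0,-0.349, -0.0175,0.0325,0,-0.465, -0.0151,0.0415,0,-0.582, -0.0116,0.0501,0,-0.698, -0.0072,0.0583,0,-0.814, -0.0019,0.0659,0,-0.931, 0.0043,0.0729,0,-1.047]'; python3 ptr.py
```

```text
t: 9.13
ee_pos: [521.3, -124.0, 133.9]
orientation: [-1.201, -2.901, 0.0]
ft_force: [-0.4, -0.1, 1.3]
width: 0.3
grasp_force: 0.0
top None
scene None
```

```bash
python3 -m creep '[0.0069,0.0061,0,-0.115, 0.0144,0.0114,0,-0.230, 0.0225,0.0158,0,-0.346, 0.0311,0.0193,0,-0.461, 0.0399,0.0217,0,-0.576, 0.0490,0.0231,0,-0.691, 0.0582,0.0234,0,-0.806, 0.0674,0.0227,0,-0.922, 0.0765,0.0209,0,-1.037, 0.0852,0.0181,0,-1.152]'; python3 ptr.py
```

```text
t: 10.07
ee_pos: [606.8, -106.9, 133.9]
orientation: [-2.583, -1.786, 0.001]
ft_force: [0.3, -0.1, -0.4]
width: 0.4
grasp_force: 0.0
top None
scene None
```

```bash
python3 -m creep '[0.0084,-0.0038,0,-0.115, 0.0163,-0.0085,0,-0.230, 0.0236,-0.0141,0,-0.346, 0.0302,-0.0205,0,-0.461, 0.0361,-0.0277,0,-0.576, 0.0410,-0.0354,0,-0.691, 0.0451,-0.0437,0,-0.806, 0.0482,-0.0524,0,-0.922, 0.0502,-0.0613,0,-1.037, 0.0512,-0.0705,0,-1.152]'; python3 ptr.py
```

```text
t: 11.0
ee_pos: [657.4, -177.6, 133.8]
orientation: [-3.14, -0.095, 0.002]
ft_force: [-0.2, 0.0, 0.1]
width: 0.3
grasp_force: 0.0
top None
scene (np.int64(15), np.float64(46.1), np.float64(3.8))
```

```bash
python3 -m creep '[-0.0001,-0.0096,0,-0.120, -0.0013,-0.0191,0,-0.239, -0.0036,-0.0283,0,-0.359, -0.0071,-0.0373,0,-0.479, -0.0115,-0.0457,0,-0.598, -0.0170,-0.0536,0,-0.718, -0.0233,-0.0608,0,-0.838]'; python3 ptr.py
```

```text
t: 11.68
ee_pos: [634.0, -237.8, 133.9]
orientation: [-2.908, 1.189, 0.002]
ft_force: [0.0, -0.1, 0.2]
width: 0.6
grasp_force: 0.0
top (np.int64(19), np.float64(42.8), np.float64(5.0))
scene (np.int64(14), np.float64(46.4), np.float64(3.6))
```

```bash
python3 -m creep '[-0.006,0.006,0.001,0, -0.0115,0.0115,0.001,0, -0.0120,0.0120,0.001,0, -0.0120,0.0120,0.001,0]'
python3 arc.py 578.3 -181.5 15 62 60 63 10
```

```text
t: 12.12
ee_pos: [625.2, -226.6, 136.5]
orientation: [2.909, -1.184, 0.011]
ft_force: [7.2, -6.2, -1.4]
width: 0.6
grasp_force: 4.7
-0.0019,0.0062,0,0.105, -0.0045,0.0122,0,0.209, -0.0076,0.0179,0,0.314, -0.0114,0.0232,0,0.419, -0.0157,0.0281,0,0.524, -0.0205,0.0326,0,0.628, -0.0257,0.0365,0,0.733, -0.0314,0.0399,0,0.838, -0.0373,0.0427,0,0.942, -0.0436,0.0448,0,1.047, end [ 594.6 -120.6]
```

```bash
python3 -m creep '[0.0043,0.0050,0,0.105, 0.0081,0.0103,0,0.209, 0.0113,0.0161,0,0.314, 0.0139,0.0221,0,0.419, 0.0158,0.0284,0,0.524, 0.0171,0.0348,0,0.628, 0.0177,0.0413,0,0.733, 0.0176,0.0478,0,0.838, 0.0168,0.0543,0,0.942, 0.0153,0.0606,0,1.047]'
```

```text
t: 12.95
ee_pos: [641.4, -163.9, 136.8]
orientation: [3.109, 0.436, 0.012]
ft_force: [8.1, 3.0, -0.2]
width: 0.3
grasp_force: 4.4
```

```bash
python3 -m creep '[-0.0019,0.0062,0,0.105, -0.0045,0.0122,0,0.209, -0.0076,0.0179,0,0.314, -0.0114,0.0232,0,0.419, -0.0157,0.0281,0,0.524, -0.0205,0.0326,0,0.628, -0.0257,0.0365,0,0.733, -0.0314,0.0399,0,0.838, -0.0373,0.0427,0,0.942, -0.0436,0.0448,0,1.047]'; python3 arc.py 578.3 -181.5 75 63 60 63 10
```

```text
t: 13.78
ee_pos: [595.5, -118.0, 136.4]
orientation: [2.476, 1.933, 0.005]
ft_force: [1.7, 6.5, 5.4]
width: 0.3
grasp_force: 3.2
-0.0065,0.0014,0,0.105, -0.0130,0.0021,0,0.209, -0.0196,0.0021,0,0.314, -0.0262,0.0014,0,0.419, -0.0326,0.0000,0,0.524, -0.0389,-0.0020,0,0.628, -0.0449,-0.0047,0,0.733, -0.0506,-0.0080,0,0.838, -0.0560,-0.0119,0,0.942, -0.0609,-0.0163,0,1.047, end [ 533.8 -137. ]
```

```bash
python3 -m creep '[-0.0065,0.0014,0,0.105, -0.0130,0.0021,0,0.209, -0.0196,0.0021,0,0.314, -0.0262,0.0013,0,0.419, -0.0326,-0.0001,0,0.524, -0.0388,-0.0021,0,0.628, -0.0448,-0.0048,0,0.733, -0.0505,-0.0081,0,0.838, -0.0558,-0.0121,0,0.942, -0.0607,-0.0165,0,1.047]'
```

```text
t: 14.62
ee_pos: [532.2, -134.9, 135.3]
orientation: [-1.177, -2.91, -0.001]
ft_force: [-1.7, 4.0, 3.5]
width: 0.6
grasp_force: 2.3
```

```bash
python3 -m creep '[-0.0044,-0.0049,0,0.105, -0.0083,-0.0102,0,0.209, -0.0116,-0.0159,0,0.314, -0.0143,-0.0220,0,0.419, -0.0163,-0.0282,0,0.524, -0.0177,-0.0347,0,0.628, -0.0184,-0.0413,0,0.733, -0.0184,-0.0478,0,0.838, -0.0177,-0.0544,0,0.942, -0.0163,-0.0609,0,1.047]'
```

```text
t: 15.45
ee_pos: [515.1, -196.9, 135.1]
orientation: [0.436, -3.107, -0.002]
ft_force: [-7.8, -1.7, 5.7]
width: 0.4
grasp_force: 3.9
```

```bash
python3 -m creep '[-0.0164,-0.0044,0,0, -0.0183,0.0047,0,-0.116, -0.0191,0.0140,0,-0.233, -0.0188,0.0233,0,-0.349, -0.0175,0.0325,0,-0.465, -0.0151,0.0415,0,-0.582, -0.0116,0.0501,0,-0.698, -0.0072,0.0583,0,-0.814, -0.0019,0.0659,0,-0.931, 0.0043,0.0729,0,-1.047]'
```

```text
t: 16.28
ee_pos: [521.4, -123.4, 135.3]
orientation: [-1.194, -2.905, -0.0]
ft_force: [0.2, -0.1, -0.2]
width: 0.5
grasp_force: 0.0
```

```bash
python3 -m creep '[0.0069,0.0061,0,-0.115, 0.0144,0.0114,0,-0.230, 0.0225,0.0158,0,-0.346, 0.0311,0.0193,0,-0.461, 0.0399,0.0217,0,-0.576, 0.0490,0.0231,0,-0.691, 0.0582,0.0234,0,-0.806, 0.0674,0.0227,0,-0.922, 0.0765,0.0209,0,-1.037, 0.0852,0.0181,0,-1.152]'
```

```text
t: 17.12
ee_pos: [607.0, -105.5, 135.2]
orientation: [-2.583, -1.787, 0.0]
ft_force: [0.1, -0.3, 0.3]
width: 0.6
grasp_force: 0.0
```

```bash
python3 -m creep '[0.0084,-0.0038,0,-0.115, 0.0163,-0.0085,0,-0.230, 0.0236,-0.0141,0,-0.346, 0.0302,-0.0205,0,-0.461, 0.0361,-0.0277,0,-0.576, 0.0410,-0.0354,0,-0.691, 0.0451,-0.0437,0,-0.806, 0.0482,-0.0524,0,-0.922, 0.0502,-0.0613,0,-1.037, 0.0512,-0.0705,0,-1.152]'
```

```text
t: 17.95
ee_pos: [658.2, -176.4, 135.1]
orientation: [-3.14, -0.092, 0.001]
ft_force: [0.5, 0.1, -0.5]
width: 0.8
grasp_force: 0.0
```

```bash
python3 -m creep '[-0.0001,-0.0096,0,-0.120, -0.0013,-0.0191,0,-0.239, -0.0036,-0.0283,0,-0.359, -0.0071,-0.0373,0,-0.479, -0.0115,-0.0457,0,-0.598, -0.0170,-0.0536,0,-0.718, -0.0233,-0.0608,0,-0.838]'
python3 - <<'E'
from ptr import *
for c,(u,v) in(("top",(315,182)),("scene",(283,160))):
    print(c,pointer(c,154.5))
    im,_=cams.get_image(c); cv2.imwrite(f"pics/q_{c}.png",cv2.resize(im[v-40:v+40,u-40:u+40,::-1],(400,400),interpolation=cv2.INTER_CUBIC))
cv2.imwrite("pics/q.png",np.hstack([cv2.imread("pics/q_top.png"),cv2.imread("pics/q_scene.png")]))
E
```

```text
t: 18.53
ee_pos: [634.6, -237.3, 135.1]
orientation: [-2.905, 1.195, 0.001]
ft_force: [-0.3, 0.2, -0.9]
width: 0.2
grasp_force: 0.0
top None
scene (np.int64(10), np.float64(-77.3), np.float64(2.7))
```

View pics/q.png

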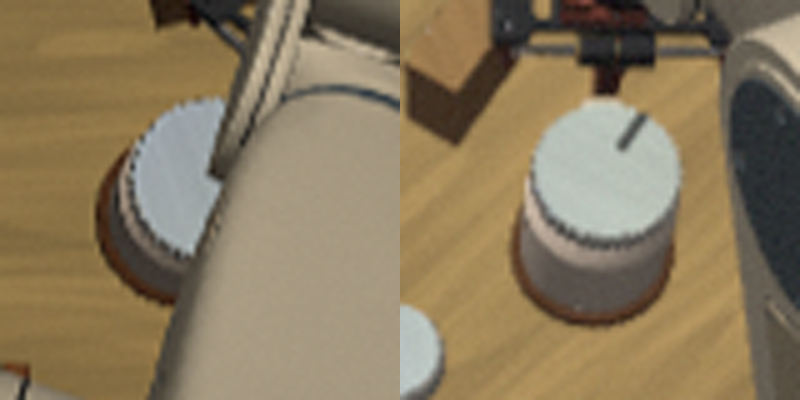

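The scene crop shows the pointer at (635,130), about -75°, so about 31° remains to the spout.

```bash
python3 -m creep '[-0.006,0.006,0,0, -0.0115,0.0115,0,0, -0.0120,0.0120,0,0, -0.0120,0.0120,0,0]'
python3 arc.py 578.3 -181.5 -45 63 30 62.5 6;  python3 arc.py 578.3 -181.5 -15 82 -30 82 5
```

```text
t: 19.07
ee_pos: [625.2, -226.7, 136.4]
orientation: [2.907, -1.189, 0.01]
ft_force: [6.6, -5.2, -1.6]
width: 0.4
grasp_force: 4.2
0.0036,0.0041,0,0.087, 0.0069,0.0085,0,0.175, 0.0098,0.0132,0,0.262, 0.0122,0.0181,0,0.349, 0.0143,0.0231,0,0.436, 0.0158,0.0284,0,0.524, end [ 638.7 -197.7]
-0.0027,-0.0082,0,-0.105, -0.0061,-0.0160,0,-0.209, -0.0104,-0.0234,0,-0.314, -0.0155,-0.0304,0,-0.419, -0.0212,-0.0368,0,-0.524, end [ 636.3 -239.5]
```

```bash
python3 -m creep '[0.0036,0.0041,0,0.087, 0.0069,0.0085,0,0.175, 0.0098,0.0132,0,0.262, 0.0122,0.0181,0,0.349, 0.0143,0.0231,0,0.436, 0.0158,0.0284,0,0.524, 0.0158,0.0284,0,0.524, 0.0158,0.0284,0,0.524]'
```

```text
t: 19.73
ee_pos: [641.8, -197.1, 136.6]
orientation: [3.116, -0.395, 0.011]
ft_force: [7.2, -1.6, -0.3]
width: 0.3
grasp_force: 4.1
```

```bash
python3 -m creep '[0.0095,-0.0025,0,0, 0.0193,-0.0052,0,0, 0.0193,-0.0052,0.04,0, 0.0193,-0.0052,0.08,0, 0.0193,0.03,0.12,0, 0.0193,0.07,0.12,0, 0.0193,0.11,0.12,0, 0.0193,0.15,0.12,0, 0.0193,0.19,0.12,0, 0.0193,0.23,0.12,0]'
```

```text
t: 20.57
ee_pos: [657.3, 34.5, 255.2]
orientation: [3.116, -0.398, -0.001]
ft_force: [0.2, 0.5, 0.7]
width: 0.7
grasp_force: 0.0
```

```bash
python3 -m creep '[0,0.04,0.02,0, 0,0.08,0.04,0, 0,0.12,0.04,0, 0,0.16,0.04,0, 0,0.2,0.04,0, 0,0.2,0.04,0]'
python3 - <<'E'
from ptr import *
for c,(u,v) in(("top",(315,182)),("scene",(283,160))):
    print(c,pointer(c,156))
    im,d,W,ray,C=world(c); cv2.imwrite(f"pics/q_{c}.png",cv2.resize(im[v-40:v+40,u-40:u+40,::-1],(400,400),interpolation=cv2.INTER_CUBIC))
    # edges of spout on plane z=108, white pixels at r 66..80
    Q=onplane(ray,C,108)[...,:2]-np.array((578.3,-181.5)); r=np.hypot(Q[...,0],Q[...,1]); a=np.degrees(np.arctan2(Q[...,1],Q[...,0]))
    m=(abs(r-75)<5)&(a>-75)&(a<-10)&(im.astype(int).min(2)>140)
    print("spout",m.sum(),np.degrees(np.angle(np.exp(1j*np.radians(a[m])).mean())),a[m].min(),a[m].max())
    L=(W[...,2]>148)&(W[...,2]<163)&(np.hypot(W[...,0]-578,W[...,1]+181)<62); (x,y),rr=cv2.minEnclosingCircle(W[L][:,:2].astype(np.float32)); print("lid",np.median(W[L],0),x,y,rr)
cv2.imwrite("pics/q2.png",np.hstack([cv2.imread("pics/q_top.png"),cv2.imread("pics/q_scene.png")]))
E
```

```text
t: 21.07
ee_pos: [656.7, 239.6, 294.9]
orientation: [-3.115, 0.389, 0.002]
ft_force: [0.2, -0.3, 0.4]
width: 0.1
grasp_force: 0.0
top (np.int64(20), np.float64(-43.6), np.float64(4.6))
spout 22 -45.11572436952933 -54.67979683104419 -35.48360480476417
lid [ 578.36737212 -181.95195097  155.19269014] 578.3356323242188 -181.9149932861328 54.76527404785156
scene (np.int64(8), np.float64(-45.1), np.float64(1.9))
spout 23 -51.57014537055807 -74.47459306799222 -27.138886816311864
lid [ 578.1060882  -180.08540748  155.94623774] 579.1887817382812 -180.95594787597656 55.990867614746094
```

View pics/q2.png

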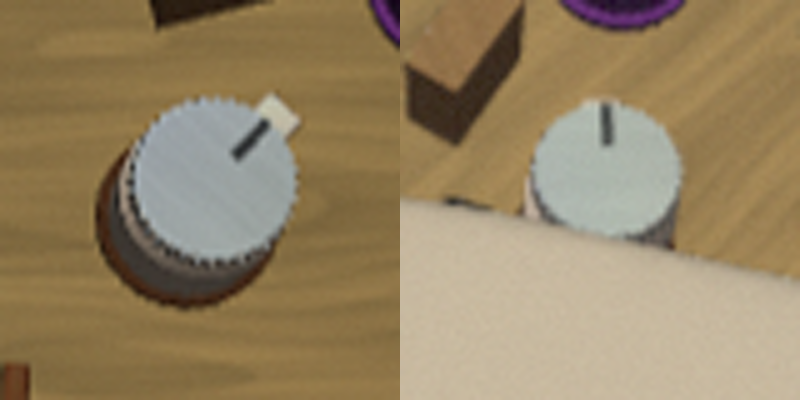

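In the top view the pointer tip at (270,122) sits over the spout at (280,112). Pointer and spout both measure about -44° to -45°, and the lid top is at 155 mm, which matches two turns. The arm is clear, so I hand in.

```bash
python3 -c "
from workcell import ticket
print(ticket.close_job())"
```

```text
the job is handed in; nothing more can be done
None
```

The wide jar's lid is at two full turns from shut, with its pointer over the spout to within about 2° in the last pictures; I touched nothing else, and handed the job in at about 21 s of the 61 s allowed.

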